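# Clamp the whetstone in its holder with the spring-button jaw

## Robot

A 6-joint arm with a two-finger parallel gripper is mounted at the origin on the work surface; the furniture and walls round the work are solid. World frame = base frame: x ahead of the robot, y to its left, z up, the work surface at z = 0. Lengths are in m, angles in rad, forces in N, time in s.
With the tool pointing down it reaches from about 0.35 to 0.775 m from the base axis. Payload 5.5 kg.
Tool frame: the origin (TCP) lies midway between the tips of the shut fingers; the grasp point (between the pads) lies 19 mm behind it; z points along the fingers, y is the line along which they close (so a half turn about z gives the same grasp; the last joint's range is limited). The gripper opens to 85 mm and grips with 20 to 120 N. Pads are 22 mm wide; open, the fingers measure 114 mm over their backs; the gripper's body (76 mm by 85 mm) begins 54 mm behind the grasp point. The pads swing forward as they close: fully open they stand 13 mm farther back than shut.
Start: joints at [0.969, 0.313, 0.046, 1.304, 0, 1.431], TCP at [0.256, 0.515, 0.231] pointing down, gripper open.
Joint ranges: [-2.76, 2.76], [-0.86, 1.69], [-1.03, 1.26], [-2.2, 2.34], [-1.47, 1.5], [-3.14, 3.14]. Speed limits (rad/s): [2.57, 2.57, 3.14, 3.14, 3.14, 3.14].

## Interface

Orientations are given as a unit quaternion [w, x, y, z].
In Python, from workcell import telemetry, imaging, env gives the robot as it stands. The module is installed in compiled form; this text tells all that it offers.
- The arm moves only by the tool step_arm, never from a script. Its argument "moves" is a list of rows, each a list of 3 entries, a list of its own where there are three numbers: the shift along the tool's x, y, z in mm, then the turn, a rotation vector about the tool's x, y, z in rad, then the finger opening in mm, from 0 to 85.4. A call has 1 to 8 rows; each row is the pose to reach, as a shift and turn from the pose commanded when the call began, along the tool's axes at that moment; what a row does not reach only later rows make up. A row lasts 1/12 s, in which the tool goes at most 41.7 mm and 7.16 degrees, less where a joint would pass 70% of its speed; a pose out of reach is approached as far as the arm can. A call with a gripper value outside its range is refused whole. The fingers move at their own pace and stop on an object; "grip_force" is the grip in N (left out, the last holds). Time passes only in rows, so rows that repeat a pose let the fingers close. It gives the time, the measured TCP pose, the force, the opening and the grip force at its end, in the units of the state.
- telemetry.get_state(): the state, without advancing time (a new reading comes with each control period).
- imaging.read_camera(name): name is "scene" or "side" or "wrist"; returns the picture (384x512x3 uint8, red, green, blue); there is no depth.
- imaging.camera_params(name): a dict with "camera_matrix" (3x3 intrinsics, pixels), "D" ([k1, k2, p1, p2, k3] as OpenCV has them; the pictures are not rectified), "pose" (4x4, takes a point from camera to world coordinates). Camera axes: x right, y up, looking along -z (the intrinsics and any distortion apply to the point x, -y, -z); pixel columns grow to the right and rows downward; lengths in m; the calibration is good to about 2 mm. A picture is of the moment at which its call begins: read the wrist's pose just before it. camera_params takes no time and is no camera call; for the wrist camera it gives the pose at the moment of the call.
- env.hand_in(): hands the job in; it is judged then, once.
The state is a dict: "clock": time; "joint_pos": joint angles; "qvel": joint speeds; "tau": joint torques, N m; "tcp_pos": TCP position; "orientation": TCP orientation; "wrist_force": force on the tool from outside, world axes, zero at the start; "ft_torque": the same for the moment, N m; "finger_gap": finger opening in m; "grip_force": force on a finger pad.
Only numpy, scipy, OpenCV 4.12 (cv2) and the standard library are available. Lean on these libraries where they do the work, as an engineer would, in place of code of your own. Each camera call takes 0.05 s, during which the arm holds its last target. There are 200 camera calls.

## Task

Clamp the whetstone in its holder: squeeze the spring button flush into the side of the sliding sleeve, slide the sleeve with its jaw toward the stone until the button pops out through the sleeve's second hole, then let go so that the lock holds the jaw sprung against the stone. The second hole is in a different place on every holder, so feel for the click, and never force the sleeve hard against the button. Leave the things round about alone.

Things in the scene. Friction and masses are not known exactly. Their poses are not given: they have to be found in the camera images.
- holder: Stone holder fixed on the worktop: dark steel base plate 72 x 322 x 8 mm, rail along its y at 38 mm height. Origin on the worktop straight under the spring button; +y runs from the sleeve to the stone and the fixed end jaw (rubber face at y = 261 mm); the button looks out to -x. A rubber bed (top at 12 mm, y = 68 to 258 mm) between 20 mm high side lips carries the stone.
- sleeve_grip (a point): Centre of the sliding sleeve's section at its first hole, 38 mm above the worktop; moves with the sleeve, axes as the holder's. Its y in the holder's frame is the slide: about 0 at the start, locked in the first hole; 33 to 49 mm when locked in the second. The sleeve can be gripped here from above across x (30 mm wide, 36.5 mm over the button), one finger squeezing the button flush.
- button: The button: steel peg 10 mm in diameter with a 5 mm conical tip, fixed in place along the rail. Straight-sided when out, so it locks the sleeve (0.75 mm play either way); squeezed flush, only its cone is in the hole, and a push of 6 to 12 N along the sleeve drives it under the wall. At the second hole it pops out by itself and stops the sleeve; over 25 N against it is too much.
- sleeve: The sliding sleeve: aluminium tube, 22 to 54 mm above the worktop; origin and axes as point sleeve_grip, y = -84 to +22 mm. Its -x wall is 3 mm thick with two 11.5 mm holes: at y = 0 and at y = -33 to -49 mm, in a steel strip screwed on differently every time. Rail friction about 1.5 N; the stone is pushed to the end jaw, and in the last 5 to 21 mm before the lock the sprung jaw pushes back.
- jaw: Sprung jaw plate carried by the sleeve on two guide rods, 48 mm wide, top 44 mm above the worktop; origin as point sleeve_grip while the spring is not compressed; plate from y = 55 mm to its rubber face at y = 63 mm; gives up to 24 mm toward -y (1 N plus 0.3 N per mm).
- stone: Two-layer whetstone 56 x 170 x 25 mm (0.3 to 0.6 kg), lying loose on the rubber bed, long side along its y; origin under its centre.
- cutter: Bystander: round steel cutter, 62 mm across, 32 mm high, standing loose; leave it alone.
- corer: Bystander: steel corer tube, 30 mm across, 82 mm high, standing loose; leave it alone.
- button_tip (a point): Tip of the spring button. Its x in the holder's frame: -21.5 mm = popped fully out, 6.5 mm proud of the sleeve's side; -15 mm = flush with the sleeve's side; about -12 mm = held back under the sleeve's wall. Spring 2 to 5 N.
- slicer: Equipment, fixed: wooden bench slicer 325 x 158 mm on the robot's left, bed 30 mm high; its lever stands raised, slanting up to its wooden handle, top 350 mm above the worktop at about x = 0.44, y = -0.06 m in the world. Keep the arm clear of it.

How it is judged:
On the way, in this order (a step that is already met when the one before it is completed fails the run):
1. the button is squeezed in and the sleeve is slid off its first hole (x of button_tip in the frame of holder above -0.0145 m and y of sleeve_grip in the frame of holder above 0.01 m), for 0.1 s.
2. the button has popped out through the second hole with the jaw pressing on the stone (x of button_tip in the frame of holder below -0.019 m and y of sleeve_grip in the frame of holder above 0.03 m and contact force between jaw and stone above 0.5 N), for 0.2 s.
At the end, for the whole second after the job is handed in: The button stands out of the sleeve's second hole (within 2.5 mm of fully out, sleeve slid by more than 30 mm); the stone lies flat (within 0.05 rad) and along the holder (within 0.06 rad), at rest, with the sprung jaw pressing on its end with more than 0.5 N (all of step 2 and contact force between holder and stone above 0.5 N and angle between the y axis of stone and the y axis of holder, either way round below 0.06 rad and angle between stone's own z axis and vertical below 0.05 rad and linear speed of stone below 0.01 m/s); the robot touches nothing.
It fails at once if the sleeve is forced against the button with more than 25 N (contact force between sleeve and button above 25 N).
It fails at once if a bystander (cutter or corer) is moved by more than 30 mm (distance of any of cutter, corer from where it was at the start of the episode above 0.03 m).
It also fails if it takes over 48 s, if anything falls off the work surface, if the arm or the gripper's body presses on something with over 40 N, if the wrist force passes 120 N, or if a joint passes its speed limit or range.

## Working session

There is one attempt and no reset: what is moved stays moved. The work goes in short steps, Python scripts to look and compute and a tool call to move; the robot and the scene stay as the last step left them, time stands still between calls to the robot, and variables do not carry over. Pictures are saved under pics/ and viewed, at most 10 in all, crops included, and the job is handed in when it is done.

Besides the shell and the picture viewer there is one more tool, called after "Call:" as a command line: name --argument value ..., lists and objects as JSON in quotes. step_arm: Moves the arm, as the interface text tells. Its arguments: {"type":"object","properties":{"moves":{"type":"array"},"grip_force":{"type":"number"}},"required":["moves"]}

```bash
mkdir -p pics; python3 - <<'E'
from workcell import telemetry, imaging
import cv2, numpy as np
print(telemetry.get_state())
ims=[]
for n in ["scene","side"]:
    im=imaging.read_camera(n); cv2.imwrite(f"pics/{n}0.png",im[:,:,::-1]); p=imaging.camera_params(n); print(n,p)
    
E
```

```text
{'clock': 0.0, 'joint_pos': array([ 9.69390424e-01,  3.14007436e-01,  4.49718006e-02,  1.30356911e+00,
       -4.70325796e-06,  1.43122286e+00]), 'qvel': array([ 5.59138918e-04,  1.25630789e-03,  6.24503400e-04,  1.01903735e-03,
        7.83471859e-05, -1.92362225e-03]), 'tau': array([ 2.77264953e-04, -4.80625892e+01,  2.98534155e+01,  1.94489595e-02,
       -2.23346615e-04, -9.47483159e-06]), 'tcp_pos': array([0.25592368, 0.51434603, 0.23040191]), 'orientation': array([-3.25196038e-04,  2.28869421e-01,  9.73456712e-01, -8.43708484e-04]), 'wrist_force': array([ 0.13014564, -0.23191462, -0.16164112]), 'ft_torque': array([ 0.00172077,  0.03181641, -0.0034459 ]), 'grip_force': 0.0, 'finger_gap': 0.08566205482408501}
scene {'camera_matrix': array([[484.90213927,   0.        , 256.12796598],
       [  0.        , 484.90213927, 190.11868339],
       [  0.        ,   0.        ,   1.        ]]), 'D': array([-0.07440293,  0.        ,  0.        ,  0.        ,  0.        ]), 'pose': array([[ 0.71399737,  0.33820608, -0.61304519, -0.10642118],
       [-0.70005994,  0.33093563, -0.63276985, -0.73080454],
       [-0.01112811,  0.88096439,  0.4730517 ,  0.52319565],
       [ 0.        ,  0.        ,  0.        ,  1.        ]])}
side {'camera_matrix': array([[454.36512406,   0.        , 256.99018522],
       [  0.        , 454.36512406, 180.57996848],
       [  0.        ,   0.        ,   1.        ]]), 'D': array([-0.05818955,  0.        ,  0.        ,  0.        ,  0.        ]), 'pose': array([[ 0.86710818,  0.22801126, -0.44287049,  0.04461809],
       [-0.49797462,  0.41826636, -0.75965421, -0.92326934],
       [ 0.01202811,  0.87924065,  0.476226  ,  0.53523104],
       [ 0.        ,  0.        ,  0.        ,  1.        ]])}
```

View pics/scene0.png

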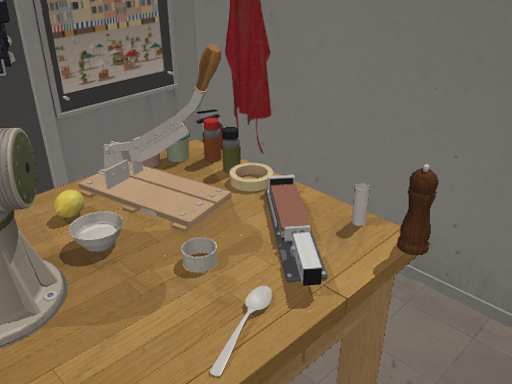

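View pics/side0.png

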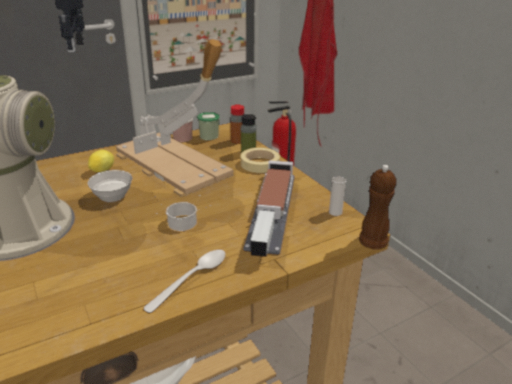

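The scene picture shows the holder from about (283,180) at the far end jaw to (312,280) at the sleeve end, the cutter at (199,255), and the corer at (360,205). The side picture shows the same layout, with the sleeve at (265,228). I'll crop both to get measurable points.

```bash
python3 - <<'E'
import cv2, numpy as np
a=cv2.imread("pics/scene0.png")[168:288,255:335]; b=cv2.imread("pics/side0.png")[155:258,235:305]
a=cv2.resize(a,None,fx=5,fy=5,interpolation=cv2.INTER_CUBIC); b=cv2.resize(b,None,fx=5,fy=5,interpolation=cv2.INTER_CUBIC)
c=np.zeros((600,790,3),np.uint8); c[:a.shape[0],:400]=a; c[:b.shape[0],420:770]=b
cv2.imwrite("pics/c0.png",c)
E
```

```text
(no output)
```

View pics/c0.png

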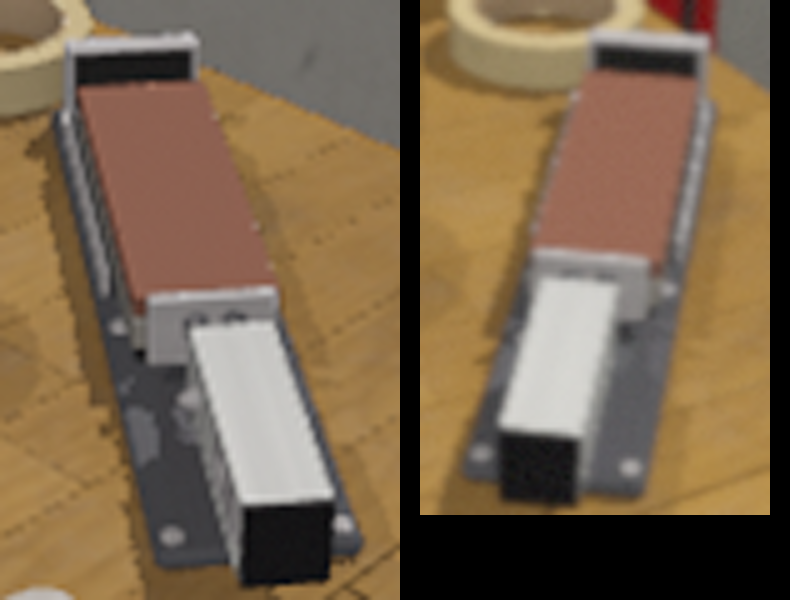

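```bash
cat > h.py <<'E'
import numpy as np, cv2
from workcell import telemetry, imaging
from scipy.spatial.transform import Rotation as R
def proj(P,p):
    T=np.linalg.inv(p['pose']); q=(np.asarray(P)@T[:3,:3].T+T[:3,3])*[1,-1,-1]
    return cv2.projectPoints(q,np.zeros(3),np.zeros(3),p['camera_matrix'],p['D'])[0][:,0]
def ray(uv,p,z):
    n=cv2.undistortPoints(np.array(uv,float).reshape(-1,1,2),p['camera_matrix'],p['D'])[:,0]
    d=np.c_[n[:,0],-n[:,1],-np.ones(len(n))]@p['pose'][:3,:3].T; o=p['pose'][:3,3]
    return o+d*((z-o[2])/d[:,2])[:,None]
E
python3 - <<'E'
from h import *
from scipy.optimize import least_squares
mod=np.array([[-15,-84,54],[15,-84,54],[-15,22,54],[15,22,54],[-24,55,44],[24,55,44]])/1e3
S=np.array([[240,505],[332,497],[190,328],[272,322],[150,297],[278,288]])/5+[255,168]
D=np.array([[81,430],[162,432],[120,280],[198,282],[115,252],[228,258]])/5+[235,155]
S-=.4;D-=.4
ps,pd=imaging.camera_params("scene"),imaging.camera_params("side")
def W(v):
    c,s=np.cos(v[2]),np.sin(v[2]); return mod@np.array([[c,s,0],[-s,c,0],[0,0,1]])+[v[0],v[1],0]
for name,l in [("s",[(S,ps)]),("d",[(D,pd)]),("both",[(S,ps),(D,pd)])]:
    r=least_squares(lambda v:np.concatenate([(proj(W(v),p)-o).ravel() for o,p in l]),[.5,-.2,0])
    print(name,r.x,np.round(r.fun,1))
st=telemetry.get_state(); print(st['clock'])
print("corer",ray([[360,222]],ps,0),"cutter",ray([[199,266]],ps,0))
E
```

```text
s [ 0.43428163 -0.28676929 -0.6881089 ] [-0.1  0.3  0.3  0.7 -0.4 -1.1  0.1 -0.9 -0.1  0.2  0.2  0.4]
d [ 0.43401862 -0.28873309 -0.67053111] [-0.2 -0.2  0.2  1.1  0.6 -1.2 -0.1 -0.3 -0.5 -0.3 -0.   0.6]
both [ 0.43425355 -0.28738601 -0.68045512] [ 0.6  0.5  1.   0.8 -0.2 -0.9  0.2 -0.8 -0.1  0.4  0.2  0.5 -0.9 -0.7
 -0.5  0.6  0.4 -1.6 -0.2 -0.6 -0.5 -0.6 -0.   0.3]
0.1
corer [[ 0.62333753 -0.27936765  0.        ]] cutter [[ 0.30150981 -0.16167605  0.        ]]
```

Call:
step_arm --moves '[[[0, 0, -230], [0, 0, 0], 85], [[0, 0, -230], [0, 0, 0], 85], [[0, 0, -230], [0, 0, 0], 85], [[0, 0, -230], [0, 0, 0], 85], [[0, 0, -230], [0, 0, 0], 85], [[0, 0, -230], [0, 0, 0], 85], [[0, 0, -230], [0, 0, 0], 85]]' --grip_force 40

```text
clock: 0.68
tcp_pos: [0.2566, 0.5152, 0.4666]
orientation: [0.002, 0.229, 0.973, 0.004]
wrist_force: [0.2, -0.1, 0.3]
finger_gap: 0.0852
grip_force: 0.0
```

Call:
step_arm --moves '[[[-35, -4, 0], [0, 0, 0.06], 85], [[-70, -9, 0], [0, 0, 0.12], 85], [[-105, -17, 0], [0, 0, 0.19], 85], [[-140, -26, 0], [0, 0, 0.26], 85], [[-175, -36, 0], [0, 0, 0.32], 85], [[-210, -46, 0], [0, 0, 0.38], 85], [[-242, -55, 0], [0, 0, 0.4475], 85], [[-242, -55, 0], [0, 0, 0.4475], 85]]'

```text
clock: 1.35
tcp_pos: [0.4525, 0.3539, 0.459]
orientation: [0.0, 0.443, 0.896, -0.002]
wrist_force: [0.3, -0.4, 0.2]
finger_gap: 0.0849
grip_force: 0.0
```

Call:
step_arm --moves '[[[-35, -4, 0], [0, 0, 0.06], 85], [[-70, -9, 0], [0, 0, 0.12], 85], [[-105, -17, 0], [0, 0, 0.19], 85], [[-140, -26, 0], [0, 0, 0.26], 85], [[-175, -36, 0], [0, 0, 0.32], 85], [[-210, -46, 0], [0, 0, 0.38], 85], [[-242, -55, 0], [0, 0, 0.4475], 85], [[-242, -55, 0], [0, 0, 0.4475], 85]]'

```text
clock: 2.02
tcp_pos: [0.5555, 0.1281, 0.4592]
orientation: [-0.0, 0.631, 0.776, -0.002]
wrist_force: [0.6, -0.3, -0.2]
finger_gap: 0.0848
grip_force: 0.0
```

Call:
step_arm --moves '[[[-35, -4, 0], [0, 0, 0.06], 85], [[-70, -9, 0], [0, 0, 0.12], 85], [[-105, -17, 0], [0, 0, 0.19], 85], [[-140, -26, 0], [0, 0, 0.26], 85], [[-175, -36, 0], [0, 0, 0.32], 85], [[-210, -46, 0], [0, 0, 0.38], 85], [[-242, -55, 0], [0, 0, 0.4475], 85], [[-242, -55, 0], [0, 0, 0.4475], 85]]'

```text
clock: 2.68
tcp_pos: [0.551, -0.1199, 0.4594]
orientation: [-0.001, 0.787, 0.617, -0.001]
wrist_force: [0.2, -0.1, -1.1]
finger_gap: 0.0852
grip_force: 0.0
```

Call:
step_arm --moves '[[[-30, -7, 0], [0, 0, 0.06], 85], [[-60, -15, 0], [0, 0, 0.12], 85], [[-90, -24, 0], [0, 0, 0.19], 85], [[-120, -34, 0], [0, 0, 0.26], 85], [[-150, -46, 0], [0, 0, 0.32], 85], [[-180, -58, 0], [0, 0, 0.38], 85], [[-205, -70, 0], [0, 0, 0.4475], 85], [[-205, -70, 0], [0, 0, 0.4475], 85]]'

```text
clock: 3.35
tcp_pos: [0.4336, -0.3008, 0.4603]
orientation: [-0.001, 0.904, 0.428, -0.001]
wrist_force: [0.1, -0.1, 0.1]
finger_gap: 0.0848
grip_force: 0.0
```

```bash
cat >> h.py <<'E'
H=np.array([.4343,-.2874]); YAW=-.6805
def togo(P,yaw=None):
    """shift mm/turn in tool axes to world point P with tool y along holder x"""
    s=telemetry.get_state(); w,x,y,z=s['orientation']; Rt=R.from_quat([x,y,z,w])
    Y=YAW if yaw is None else yaw
    ty=np.array([np.cos(Y),np.sin(Y),0]); tz=np.array([0,0,-1.]); G=R.from_matrix(np.c_[np.cross(ty,tz),ty,tz])
    return np.round(Rt.inv().apply(np.array(P)-s['tcp_pos'])*1e3,1), np.round((Rt.inv()*G).as_rotvec(),3)
E
python3 - <<'E'
from h import *
print(togo([*H,.25]), telemetry.get_state()['joint_pos'])
E
```

```text
(array([ 11.1,  -7.7, 210.3]), array([-0.002,  0.001, -0.006])) [-7.57939237e-01  2.85222189e-01  5.74750685e-01  1.86197478e+00
 -1.29682804e-03  1.49958459e+00]
```

Descend to about 0.25 m and take a wrist look.

Call:
step_arm --moves '[[[10, -8, 40], [0, 0, 0], 85], [[11, -8, 80], [0, 0, 0], 85], [[11, -8, 120], [0, 0, 0], 85], [[11, -8, 160], [0, 0, 0], 85], [[11, -8, 200], [0, 0, 0], 85], [[11, -8, 210], [0, 0, 0], 85], [[11, -8, 210], [0, 0, 0], 85], [[11, -8, 210], [0, 0, 0], 85]]'

```text
clock: 4.02
tcp_pos: [0.4371, -0.2844, 0.2524]
orientation: [0.0, 0.902, 0.431, 0.0]
wrist_force: [0.4, -0.1, 0.6]
finger_gap: 0.0852
grip_force: 0.0
```

```bash
python3 - <<'E'
from h import *
import pickle
p=imaging.camera_params("wrist"); im=imaging.read_camera("wrist"); pickle.dump(p,open("w1.pkl","wb"))
cv2.imwrite("pics/w1.png",cv2.resize(im[:,:,::-1],(768,576)))
c,s=np.cos(YAW),np.sin(YAW)
mod=np.array([[-15,-84,54],[15,-84,54],[-15,22,54],[15,22,54],[-24,55,44],[24,55,44]])/1e3
print(proj(mod@np.array([[c,s,0],[-s,c,0],[0,0,1]])+[*H,0],p)*1.5)
print(telemetry.get_state()['tcp_pos'])
E
```

```text
[[370.69269941 370.89848005]
 [411.25863801 370.88099591]
 [368.92888879 227.94137318]
 [412.85266489 227.92709563]
 [355.79390101 177.66920604]
 [425.9503364  177.64902405]]
[ 0.43779432 -0.28524875  0.25366996]
```

View pics/w1.png

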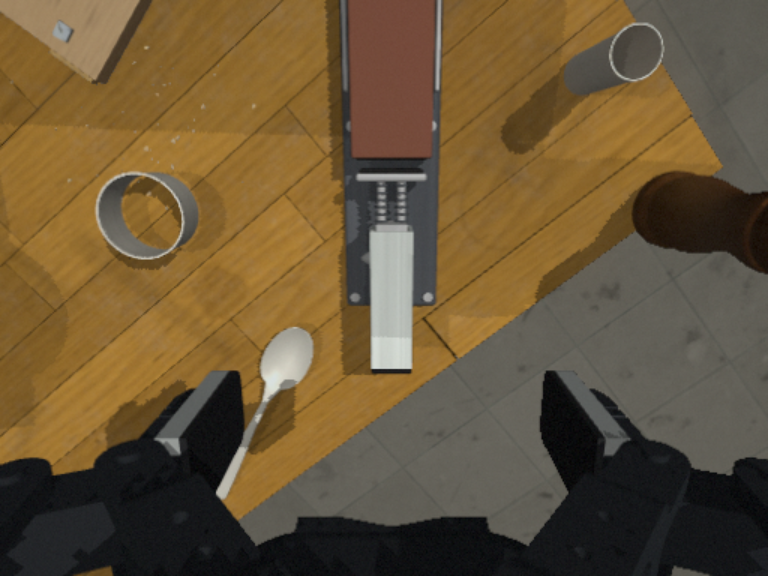

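The wrist picture shows the sleeve top from (391,230) to (391,368) and the jaw plate at y=177. Both are within a few pixels of my projection. The corer (637,50) and the cutter (147,215) are clear of the gripper.

```bash
python3 - <<'E'
from h import *
print(togo([*H,.018]))
E
```

```text
(array([ -3.9,  -2.1, 235.7]), array([ 0.003, -0.   ,  0.001]))
```

Call:
step_arm --moves '[[[-4, -2, 40], [0, 0, 0], 85], [[-4, -2, 80], [0, 0, 0], 85], [[-4, -2, 120], [0, 0, 0], 85], [[-4, -2, 145], [0, 0, 0], 85], [[-4, -2, 150], [0, 0, 0], 85], [[-4, -2, 150], [0, 0, 0], 85], [[-4, -2, 150], [0, 0, 0], 85]]'

```text
clock: 4.65
tcp_pos: [0.4343, -0.2883, 0.1041]
orientation: [0.002, 0.903, 0.43, 0.001]
wrist_force: [-0.1, 0.1, -0.1]
finger_gap: 0.0852
grip_force: 0.0
```

```bash
python3 - <<'E'
from h import *
p=imaging.camera_params("wrist"); im=imaging.read_camera("wrist")
cv2.imwrite("pics/w2.png",cv2.resize(im[:,:,::-1],(768,576)))
c,s=np.cos(YAW),np.sin(YAW)
mod=np.array([[-15,-84,54],[15,-84,54],[-15,22,54],[15,22,54],[-24,55,44],[24,55,44],[-21.5,0,38]])/1e3
print(proj(mod@np.array([[c,s,0],[-s,c,0],[0,0,1]])+[*H,0],p)*1.5)
print(togo([*H,.018]))
E
```

```text
[[356.70045404 499.36243043]
 [423.13680117 499.07716229]
 [351.4029165  270.58546867]
 [427.17500093 270.39749237]
 [328.61095231 183.86594647]
 [449.47075529 183.6491438 ]
 [340.36405726 311.22085872]]
(array([ 0.8, -1.3, 86.4]), array([ 0.005,  0.   , -0.   ]))
```

View pics/w2.png

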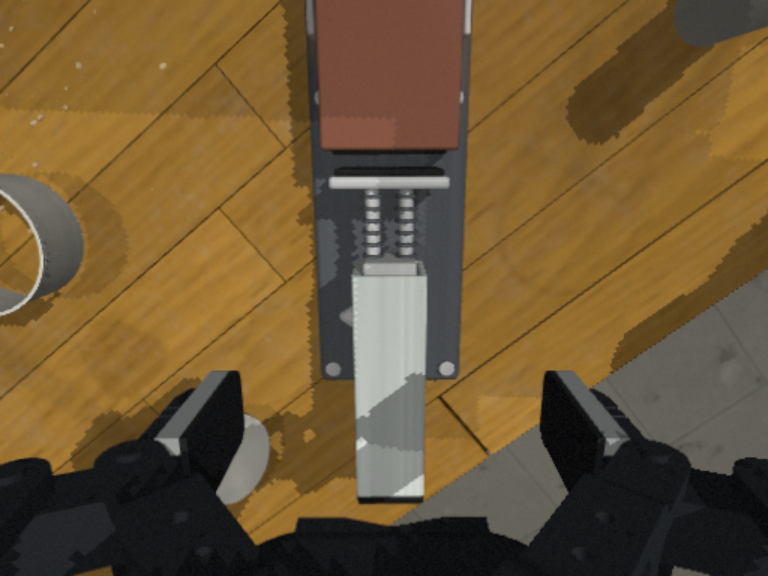

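The button shows at (341,316), about 2 mm nearer than predicted, and the sleeve is centred to within 0.5 mm. I'll descend with an along-rail shift of -1 mm.

Call:
step_arm --moves '[[[-1, -1, 35], [0, 0, 0], 85], [[-1, -1, 60], [0, 0, 0], 85], [[-1, -1, 75], [0, 0, 0], 85], [[-1, -1, 84], [0, 0, 0], 85], [[-1, -1, 86], [0, 0, 0], 85], [[-1, -1, 86], [0, 0, 0], 85], [[-1, -1, 86], [0, 0, 0], 50]]'

```text
clock: 5.28
tcp_pos: [0.4322, -0.2879, 0.017]
orientation: [0.001, 0.903, 0.43, 0.001]
wrist_force: [0.3, 0.0, 0.7]
finger_gap: 0.075
grip_force: 0.0
```

Call:
step_arm --moves '[[[0, 0, 0], [0, 0, 0], 45], [[0, 0, 0], [0, 0, 0], 40], [[0, 0, 0], [0, 0, 0], 35], [[0, 0, 0], [0, 0, 0], 28], [[0, 0, 0], [0, 0, 0], 25], [[0, 0, 0], [0, 0, 0], 25], [[0, 0, 0], [0, 0, 0], 25], [[0, 0, 0], [0, 0, 0], 25]]' --grip_force 30

```text
clock: 5.95
tcp_pos: [0.4332, -0.2886, 0.0165]
orientation: [0.002, 0.903, 0.43, 0.001]
wrist_force: [4.7, -2.4, 0.8]
finger_gap: 0.0297
grip_force: 34.6
```

```bash
cat >> h.py <<'E'
def slide():
    s=telemetry.get_state(); y=np.array([-np.sin(YAW),np.cos(YAW)]); x=np.array([np.cos(YAW),np.sin(YAW)])
    d=s['tcp_pos'][:2]-H
    print("t %.2f slide %.1f lat %.1f z %.1f F along %.1f across %.1f z %.1f gap %.1f grip %.1f"%(s['clock'],d@y*1e3,d@x*1e3,s['tcp_pos'][2]*1e3,s['wrist_force'][:2]@y,s['wrist_force'][:2]@x,s['wrist_force'][2],s['finger_gap']*1e3,s['grip_force']))
E
python3 -c "
from h import *
slide()"
```

```text
t 5.95 slide -1.6 lat -0.1 z 16.5 F along 1.1 across 5.1 z 0.8 gap 29.7 grip 34.6
```

Gap is 29.7 mm, so the button is flush. I'll slide along tool +x.

Call:
step_arm --moves '[[[1, 0, 0], [0, 0, 0], 25], [[2, 0, 0], [0, 0, 0], 25], [[3, 0, 0], [0, 0, 0], 25], [[4, 0, 0], [0, 0, 0], 25]]'

```text
clock: 6.28
tcp_pos: [0.4351, -0.2862, 0.0165]
orientation: [0.003, 0.903, 0.43, 0.0]
wrist_force: [0.8, -5.8, 2.0]
finger_gap: 0.0294
grip_force: 34.4
```

```bash
python3 -c "
from h import *
slide()"
```

```text
t 6.28 slide 1.4 lat -0.1 z 16.5 F along -4.0 across 4.3 z 2.0 gap 29.4 grip 34.4
```

Call:
step_arm --moves '[[[1.5, 0, 0], [0, 0, 0], 25], [[3, 0, 0], [0, 0, 0], 25], [[4.5, 0, 0], [0, 0, 0], 25], [[6, 0, 0], [0, 0, 0], 25], [[6, 0, 0], [0, 0, 0], 25]]'

```text
clock: 6.7
tcp_pos: [0.439, -0.2815, 0.0165]
orientation: [0.003, 0.903, 0.43, 0.001]
wrist_force: [1.9, -3.5, 0.7]
finger_gap: 0.0294
grip_force: 34.1
```

```bash
python3 -c "
from h import *
slide()"
```

```text
t 6.70 slide 7.6 lat -0.1 z 16.5 F along -1.6 across 3.7 z 0.7 gap 29.4 grip 34.1
```

Call:
step_arm --moves '[[[2, 0, 0], [0, 0, 0], 25], [[4, 0, 0], [0, 0, 0], 25], [[6, 0, 0], [0, 0, 0], 25], [[8, 0, 0], [0, 0, 0], 25], [[10, 0, 0], [0, 0, 0], 25], [[12, 0, 0], [0, 0, 0], 25], [[14, 0, 0], [0, 0, 0], 25]]'

```text
clock: 7.28
tcp_pos: [0.4473, -0.2712, 0.0165]
orientation: [0.003, 0.903, 0.43, -0.0]
wrist_force: [-0.4, -7.6, 0.4]
finger_gap: 0.0294
grip_force: 34.0
```

```bash
python3 - <<'E'
from h import *
slide()
im=imaging.read_camera("wrist"); cv2.imwrite("pics/w3.png",cv2.resize(im[:,:,::-1],(768,576)))
E
```

```text
t 7.28 slide 20.8 lat -0.1 z 16.5 F along -6.2 across 4.5 z 0.4 gap 29.4 grip 34.0
```

View pics/w3.png

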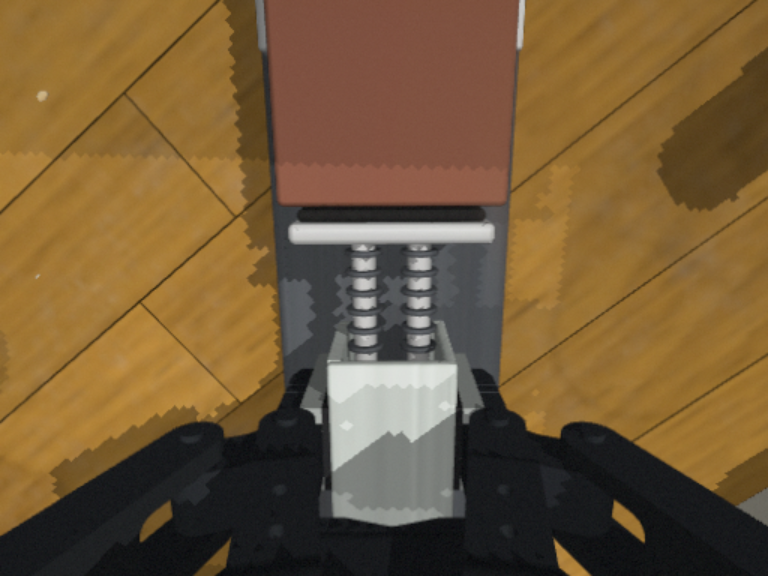

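The picture shows the jaw at (392,233) just reaching the stone's end at (392,205). The sleeve has moved with the fingers by about 22 mm. I'll continue a little further, then take fine steps.

Call:
step_arm --moves '[[[1.5, 0, 0], [0, 0, 0], 25], [[3, 0, 0], [0, 0, 0], 25], [[4.5, 0, 0], [0, 0, 0], 25], [[6, 0, 0], [0, 0, 0], 25], [[7.5, 0, 0], [0, 0, 0], 25]]'

```text
clock: 7.75
tcp_pos: [0.452, -0.2653, 0.0165]
orientation: [0.003, 0.903, 0.43, -0.0]
wrist_force: [-0.3, -7.8, 2.1]
finger_gap: 0.0297
grip_force: 33.9
```

```bash
python3 -c "
from h import *
slide()"
```

```text
t 7.75 slide 28.3 lat -0.2 z 16.5 F along -6.2 across 4.7 z 2.1 gap 29.7 grip 33.9
```

Call:
step_arm --moves '[[[0.7, 0, 0], [0, 0, 0], 25], [[1.4, 0, 0], [0, 0, 0], 25], [[2, 0, 0], [0, 0, 0], 25]]'

```text
clock: 8.0
tcp_pos: [0.4533, -0.2637, 0.0165]
orientation: [0.003, 0.903, 0.43, -0.0]
wrist_force: [-0.9, -6.2, 2.5]
finger_gap: 0.0296
grip_force: 33.9
```

Call:
step_arm --moves '[[[0.7, 0, 0], [0, 0, 0], 25], [[1.4, 0, 0], [0, 0, 0], 25], [[2, 0, 0], [0, 0, 0], 25]]'

```text
clock: 8.25
tcp_pos: [0.4545, -0.2621, 0.0165]
orientation: [0.003, 0.903, 0.43, -0.0]
wrist_force: [0.3, -6.8, 1.9]
finger_gap: 0.0294
grip_force: 33.9
```

```bash
python3 -c "
from h import *
slide()"
```

```text
t 8.25 slide 32.3 lat -0.2 z 16.5 F along -5.1 across 4.5 z 1.9 gap 29.4 grip 33.9
```

Call:
step_arm --moves '[[[0.7, 0, 0], [0, 0, 0], 25], [[1.4, 0, 0], [0, 0, 0], 25], [[2, 0, 0], [0, 0, 0], 25]]'

```text
clock: 8.5
tcp_pos: [0.4557, -0.2606, 0.0165]
orientation: [0.003, 0.903, 0.43, -0.0]
wrist_force: [0.5, -7.6, 2.0]
finger_gap: 0.0297
grip_force: 33.9
```

Call:
step_arm --moves '[[[0.7, 0, 0], [0, 0, 0], 25], [[1.4, 0, 0], [0, 0, 0], 25], [[2, 0, 0], [0, 0, 0], 25]]'

```text
clock: 8.75
tcp_pos: [0.4577, -0.2582, 0.0165]
orientation: [0.002, 0.903, 0.43, 0.001]
wrist_force: [3.3, -5.6, 1.5]
finger_gap: 0.0297
grip_force: 34.0
```

The last step jumped 3.1 mm and the force fell, which may be the cone entering the second hole. I'll take a smaller step.

Call:
step_arm --moves '[[[0.5, 0, 0], [0, 0, 0], 25], [[1, 0, 0], [0, 0, 0], 25]]'

```text
clock: 8.92
tcp_pos: [0.4582, -0.2576, 0.0165]
orientation: [0.003, 0.903, 0.43, 0.001]
wrist_force: [3.4, -5.3, 3.0]
finger_gap: 0.0295
grip_force: 34.0
```

```bash
python3 - <<'E'
from h import *
slide()
im=imaging.read_camera("side"); im2=imaging.read_camera("scene")
p=imaging.camera_params("scene"); c,s=np.cos(YAW),np.sin(YAW)
for q in (p,imaging.camera_params("side")): print(proj([[H[0]-.0215*c,H[1]-.0215*s,.038]],q))
a=im2[200:300,270:350]; cv2.imwrite("pics/s3.png",cv2.resize(a[:,:,::-1],(480,600),interpolation=cv2.INTER_CUBIC))
E
```

```text
t 8.92 slide 38.2 lat -0.2 z 16.5 F along -2.0 across 5.9 z 3.0 gap 29.5 grip 34.0
[[290.52405165 247.19524434]]
[[253.96800756 221.42676743]]
```

View pics/s3.png

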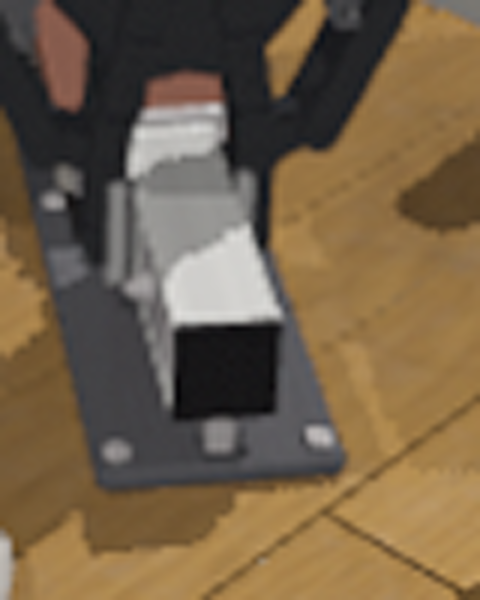

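A grey peg stands out at (137,285), where the button is projected to be at (123,282), so it has most likely popped out. I'll confirm with a gentle push of 1 mm.

Call:
step_arm --moves '[[[0.5, 0, 0], [0, 0, 0], 25], [[1, 0, 0], [0, 0, 0], 25], [[1, 0, 0], [0, 0, 0], 25]]'

```text
clock: 9.27
tcp_pos: [0.4586, -0.2572, 0.0165]
orientation: [0.003, 0.903, 0.43, 0.0]
wrist_force: [1.5, -6.4, 1.9]
finger_gap: 0.0298
grip_force: 34.0
```

```bash
python3 -c "
from h import *
slide()"
```

```text
t 9.27 slide 38.8 lat -0.1 z 16.5 F along -4.1 across 5.2 z 1.9 gap 29.8 grip 34.0
```

Call:
step_arm --moves '[[[0.5, 0, 0], [0, 0, 0], 25], [[1, 0, 0], [0, 0, 0], 25], [[1, 0, 0], [0, 0, 0], 25]]'

```text
clock: 9.52
tcp_pos: [0.459, -0.2566, 0.0165]
orientation: [0.003, 0.903, 0.43, -0.0]
wrist_force: [0.1, -7.9, 1.8]
finger_gap: 0.0301
grip_force: 34.0
```

```bash
python3 -c "
from h import *
slide()"
```

```text
t 9.52 slide 39.5 lat -0.2 z 16.5 F along -6.1 across 5.0 z 1.8 gap 30.1 grip 34.0
```

Force now climbs with each push and the motion lags, so the sleeve is against the button and locked. I'll relax and release.

Call:
step_arm --moves '[[[-1, 0, 0], [0, 0, 0], 25], [[-2, 0, 0], [0, 0, 0], 25], [[-2, 0, 0], [0, 0, 0], 40], [[-2, 0, 0], [0, 0, 0], 60], [[-2, 0, 0], [0, 0, 0], 85], [[-2, 0, 0], [0, 0, 0], 85], [[-2, 0, 0], [0, 0, 0], 85], [[-2, 0, 0], [0, 0, 0], 85]]'

```text
clock: 10.18
tcp_pos: [0.4563, -0.2551, 0.0151]
orientation: [-0.0, 0.903, 0.43, -0.0]
wrist_force: [-0.0, -0.1, -0.5]
finger_gap: 0.0849
grip_force: 0.0
```

Call:
step_arm --moves '[[[0, 0, 0], [0, 0, 0], 85], [[0, 0, -10], [0, 0, 0], 85], [[0, 0, -30], [0, 0, 0], 85], [[0, 0, -60], [0, 0, 0], 85], [[0, 0, -90], [0, 0, 0], 85], [[0, 0, -120], [0, 0, 0], 85], [[0, 0, -130], [0, 0, 0], 85], [[0, 0, -130], [0, 0, 0], 85]]'

```text
clock: 10.85
tcp_pos: [0.4584, -0.2568, 0.1491]
orientation: [0.003, 0.903, 0.43, 0.002]
wrist_force: [0.7, -1.0, -0.7]
finger_gap: 0.0852
grip_force: 0.0
```

```bash
python3 - <<'E'
from h import *
slide()
im=imaging.read_camera("wrist"); cv2.imwrite("pics/w4.png",cv2.resize(im[:,:,::-1],(768,576)))
E
```

```text
t 10.85 slide 38.9 lat -0.6 z 149.1 F along -0.3 across 1.2 z -0.7 gap 85.2 grip 0.0
```

View pics/w4.png

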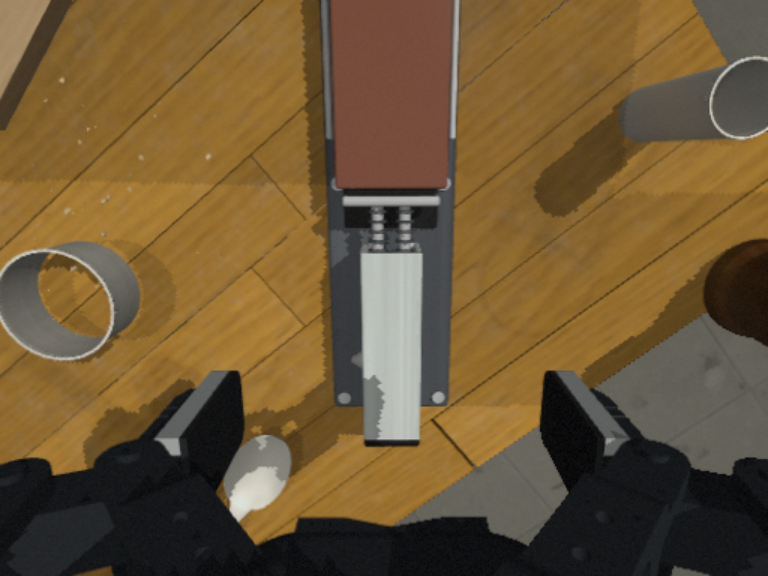

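The button stands out at (356,358). The jaw at (391,201) is pressed on the stone with its springs compressed, the stone is straight, and the robot is clear. I'll hand it in.

```bash
python3 -c "
from workcell import env
print(env.hand_in())"
```

```text
the job is handed in; nothing more can be done
None
```

I clamped the whetstone and handed the job in at about 11 s of the 48 s allowed; the judge returned no verdict. The button popped out through the second hole at a slide of about 39 mm and the sprung jaw is pressing on the stone.

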